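# Unclip the tall dose box and put it in the drawer

## Task

Two lidded dose boxes are clipped into the grey rail on the ledge. Pull the tall one straight out through the rail's open front against its snap catch, then stand it upright on the floor of the open cabinet drawer, setting it down gently, not dropping it. Leave the short box clipped in its slot and do not push the other things around.

Things in the scene. Friction and masses are not known exactly. Their poses are not given: they have to be found in the camera images.
- dose_tall: Tall dose box: off-white plastic, flat white lid, 44 mm long (x), 36 mm wide (y), 58 mm tall, about 55 g. Its foot is 7 mm thick, 44 mm long, 50 mm wide, with a notch in each long side. Origin: centre of the underside, z up; clipped in, its axes are the rail's. Grip the 36 mm wide sides above the rail, fingers closing along its y. A small thumb lip on the lid at -x is only seen, not felt.
- dose_short: The short dose box: the same foot, length and width, but 34 mm tall. Clipped in the other slot; it stays there. Origin: centre of the underside.
- rail: Grey plastic rail fixed to the ledge; its two side-by-side slots open at its front (-x, roughly towards the robot). Origin: on the ledge, z up. It spans x -70 to -6 mm, y -86 to +86 mm, top at z = 18.5 mm. Clipped boxes (either in either slot) have their origins at x = -40, y = +40 or -40, z = 6 mm.
- rail_mouth (a point): Middle of the rail's open front edge, 6 mm above the ledge, axes as the rail's. Slot lips overhang both sides of a box's foot, so it cannot be lifted out, and sprung noses sit in the notches of the foot: a pull of roughly 8 to 16 N along -x frees the box. It is out of the lips after 48 mm of travel.
- cab: White plastic cabinet fixed to the ledge, 200 mm deep (x), 200 mm wide (y), 100 mm high, with one drawer in its front (-x) face. Origin: centre of its underside; the carcass's front edge is at x = -85 mm.
- drawer_floor (a point): Centre of the drawer's inner floor (about 22 mm above the ledge), moving with the drawer; axes as the cabinet's. Inner floor x +-77 mm, y +-79 mm. Side walls are 6 mm thick and rise 56 mm above it; the front panel (21 mm thick with its inner wall) rises 67 mm and has a knob that stands 35 mm out. Only the front part is out from under the cabinet's top.
- cab_drawer0 (a joint): How far the drawer is pulled out, m: 0 closed, stop at 0.134; it starts at 0.100 to 0.128. At value q the uncovered inner floor runs from x = -77 mm (inside of the front) to x = q - 83 mm in the frame of drawer_floor. It slides with a little friction.
- crusher: Bystander: pink round pill crusher, 60 mm across, 80 mm tall, loose. Origin: centre of underside.
- cup: Bystander: glass measuring cup with a handle, 68 mm across, 75 mm tall, loose. Origin: centre of underside.
- tin: Bystander: flat round steel tablet tin, 75 mm across, 23 mm tall, loose. Origin: centre of underside.
- bottle: Bystander: yellow pill bottle, 48 mm across, 85 mm tall, loose. Origin: centre of underside.
Things that resemble listed ones, but are neither listed nor needed, are in the scene too. There is more than one size of the rail; the job needs the smallest.

How it is judged:
By the outcome, as a careful person would: the job done as asked, in the order asked, and still so for the second after the job is handed in, with the robot touching nothing.
It also fails if it takes over 45 s, if anything falls off the work surface, if the arm or the gripper's body presses on something with over 40 N, if the wrist force passes 120 N, or if a joint passes its speed limit or range.

## Robot

A 6-joint arm with a two-finger parallel gripper is mounted at the origin on the work surface. World frame = base frame: x ahead of the robot, y to its left, z up, the work surface at z = 0. Lengths are in m, angles in rad, forces in N, time in s.
With the tool pointing down it reaches from about 0.325 to 0.9 m from the base axis. Payload 3.5 kg.
Tool frame: the origin (TCP) lies on the mounting face of the last link; the fingertips stand 173 mm ahead of it and the grasp point (between the pads) lies 155 mm ahead of it (tips_ahead is the z of the fingertips in the tool frame, in m); z points along the fingers, y is the direction in which the jaws open and shut (so a half turn about z gives the same grasp; the last joint's range is limited). The gripper opens to 85 mm and grips with 20 to 120 N. Pads are 22 mm wide; open, the fingers measure 114 mm over their backs; the gripper's body (76 mm by 85 mm) begins 54 mm behind the grasp point. The pads swing forward as they close: fully open they stand 13 mm farther back than shut.
Start: joints at [1.027, 0.276, -0.026, 1.268, 0, 1.467], TCP at [0.267, 0.565, 0.405] pointing down, gripper open.
Joint ranges: [-3.12, 3.12], [-0.85, 1.88], [-1.08, 1.24], [-1.95, 2.15], [-1.57, 1.53], [-3.14, 3.14]. Speed limits (rad/s): [2.57, 2.57, 3.14, 3.14, 3.14, 3.14].

## Interface

Orientations are given as a unit quaternion [w, x, y, z].
In Python, from plant import sense, capture, job_done, tips_ahead gives the robot as it stands.
- The arm moves only by the tool apply_moves, never from a script. Its argument "plan" is a list of rows, each an object with "delta_rot": the turn, a rotation vector about the tool's x, y, z in units of 6 degrees (1.0 is 6 degrees), a list of three; "travel": the shift along the tool's x, y, z in mm, a list of three; "gripper": the closure, from -1 (fully open) to 1 (shut). In form: [{"delta_rot": [rx, ry, rz], "travel": [x, y, z], "gripper": gripper}, ...]. A call has exactly 5 rows; each row is the pose to reach, as a shift and turn from the pose commanded when the call began, along the tool's axes at that moment; what a row does not reach only later rows make up. A row lasts 1/10 s, in which the tool goes at most 50 mm and 8.59 degrees, less where a joint would pass 70% of its speed; a pose out of reach is approached as far as the arm can. A call with a gripper value outside its range is refused whole. The fingers move at their own pace and stop on an object; "squeeze" is the grip in N (left out, the last holds). Time passes only in rows, so rows that repeat a pose let the fingers close, or fill a call up. It gives the time, the measured TCP pose, the force and the opening at its end, in the units of the state.
- sense(): the state, without advancing time (a new reading comes with each control period).
- capture(name): name is "scene" or "side" or "wrist"; returns a dict with "frame" (420x560x3 uint8, red, green, blue), "depth" (420x560 float32, m along the optical axis (not along the pixel's ray), 0 where there is no reading), "camera_matrix" (3x3 intrinsics, pixels), "k1" (the pictures are not rectified: a ray, as slopes to the right and down, at radius r is drawn at 1 + k1 r^2 times it, then the intrinsics apply), "pose" (4x4, takes a point from camera to world coordinates); the wrist camera has in their place "T_tool_cam" (4x4, takes a point from camera to tool coordinates, whose origin is the TCP and whose axes are the flange's). Camera axes: x right, y down, z forward; pixel columns grow to the right and rows downward; lengths in m; the calibration is good to about 2 mm. A picture is of the moment at which its call begins: read the wrist's pose just before it.
- job_done(): hands the job in, once; it reports no verdict.
The state is a dict: "time": time; "qpos": joint angles; "joint_vel": joint speeds; "effort": joint torques, N m; "tool_pos": TCP position; "ee_rot": TCP orientation; "ft_force": force on the tool from outside, world axes, zero at the start; "ft_torque": the same for the moment, N m; "finger_gap": finger opening in m.
Only numpy, scipy, OpenCV 4.12 (cv2) and the standard library are available. Lean on these libraries where they do the work, as an engineer would, in place of code of your own. Each camera call takes 0.05 s, during which the arm holds its last target. There are 200 camera calls.

## Working session

There is one attempt and no reset: what is moved stays moved. The work goes in short steps, Python scripts to look and compute and a tool call to move; the robot and the scene stay as the last step left them, time stands still between calls to the robot, and variables do not carry over. Pictures are saved under pics/ and viewed, about 8 in all and at most 12, crops included, and the job is handed in when it is done.

Besides the shell and the picture viewer there is one more tool, called by a JSON object that holds its "op" and its "data". apply_moves: Moves the arm, as the interface text tells. Its arguments: {"type":"object","properties":{"plan":{"type":"array","items":{"type":"object","properties":{"delta_rot":{"type":"array","items":{"type":"number"}},"travel":{"type":"array","items":{"type":"number"}},"gripper":{"type":"number"}}}},"squeeze":{"type":"number"}},"required":["plan"]}

```bash
ls; mkdir -p pics; cat > h.py <<'E'
import numpy as np, cv2
from scipy.spatial.transform import Rotation as R
from plant import sense, capture, job_done, tips_ahead
def T_tool():
    s=sense(); T=np.eye(4); q=s['ee_rot']; T[:3,:3]=R.from_quat([q[1],q[2],q[3],q[0]]).as_matrix(); T[:3,3]=s['tool_pos']; return T
def shot(name):
    T=T_tool() if name=='wrist' else None
    c=capture(name)
    c['P']=T@c['T_tool_cam'] if name=='wrist' else c['pose']
    np.savez('last_%s.npz'%name,frame=c['frame'],depth=c['depth'],K=c['camera_matrix'],k1=c['k1'],P=c['P'])
    return c
def load(name): return dict(np.load('last_%s.npz'%name))
def slopes(c,uv):
    K=c.get('K',c.get('camera_matrix')); k=float(c['k1'])
    return cv2.undistortPoints(np.array(uv,float).reshape(-1,1,2),K,np.array([k,0,0,0,0.])).reshape(-1,2)
def cloud(c):
    h,w=c['depth'].shape; v,u=np.mgrid[:h,:w]
    s=slopes(c,np.stack([u,v],-1)); d=c['depth'].reshape(-1,1)
    p=np.hstack([s*d,d])@c['P'][:3,:3].T+c['P'][:3,3]; p[d[:,0]==0]=np.nan
    return p.reshape(h,w,3)
def onplane(c,uv,z):
    s=slopes(c,uv); r=np.hstack([s,np.ones((len(s),1))])@c['P'][:3,:3].T; o=c['P'][:3,3]
    return o+r*((z-o[2])/r[:,2:])
E
python3 - <<'E'
from h import *
print(sense(),tips_ahead)
for n in('scene','side'):
    c=shot(n); cv2.imwrite(f'pics/{n}0.png',cv2.resize(c['frame'][:,:,::-1],(800,600),interpolation=cv2.INTER_CUBIC)); print(c['P'],c['camera_matrix'],c['k1'])
E
```

```text
pics
{'time': 0.0, 'qpos': array([ 1.02661339e+00,  2.77152016e-01, -2.79124833e-02,  1.26798729e+00,
        1.24772044e-05,  1.46740001e+00]), 'joint_vel': array([ 0.00048897, -0.00174335,  0.00134462,  0.0014105 , -0.00076153,
        0.00127058]), 'effort': array([-7.03463016e-06, -4.45509982e+01,  2.95201260e+01,  1.63541653e-02,
       -2.08451479e-04,  9.18555514e-06]), 'tool_pos': array([0.26645479, 0.56491436, 0.40353256]), 'ee_rot': array([-3.64715512e-04,  2.18613303e-01,  9.75810920e-01, -1.06714666e-03]), 'ft_force': array([-0.39316687, -1.11720752,  0.41970539]), 'ft_torque': array([-0.00115778, -0.0162254 ,  0.01887808]), 'finger_gap': 0.08567887375259123} 0.1734
[[ 0.86033721  0.42742956 -0.27771182  0.90578001]
 [ 0.50955808 -0.70724371  0.49005806 -0.66675599]
 [ 0.01305537 -0.56312548 -0.82626827  1.05915284]
 [ 0.          0.          0.          1.        ]] [[380.70917891   0.         279.10430596]
 [  0.         380.70917891 216.21065374]
 [  0.           0.           1.        ]] -0.05984406606028618
[[-0.98912867 -0.09303337  0.11388271  0.42117781]
 [-0.14698042  0.60120048 -0.78546466  1.08916122]
 [ 0.00460808 -0.79366414 -0.60833871  0.95113986]
 [ 0.          0.          0.          1.        ]] [[465.26220877   0.         279.03377262]
 [  0.         465.26220877 206.97149277]
 [  0.           0.           1.        ]] -0.15688233599832055
```

View pics/scene0.png

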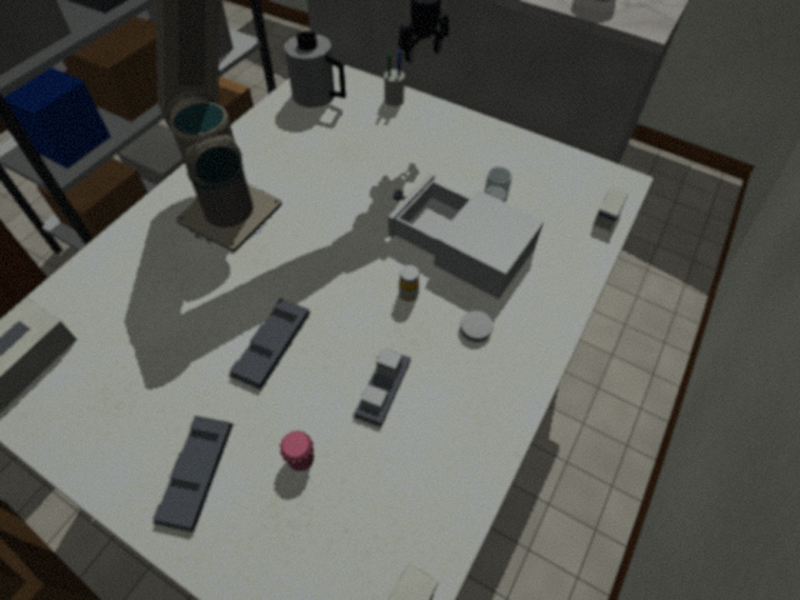

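View pics/side0.png

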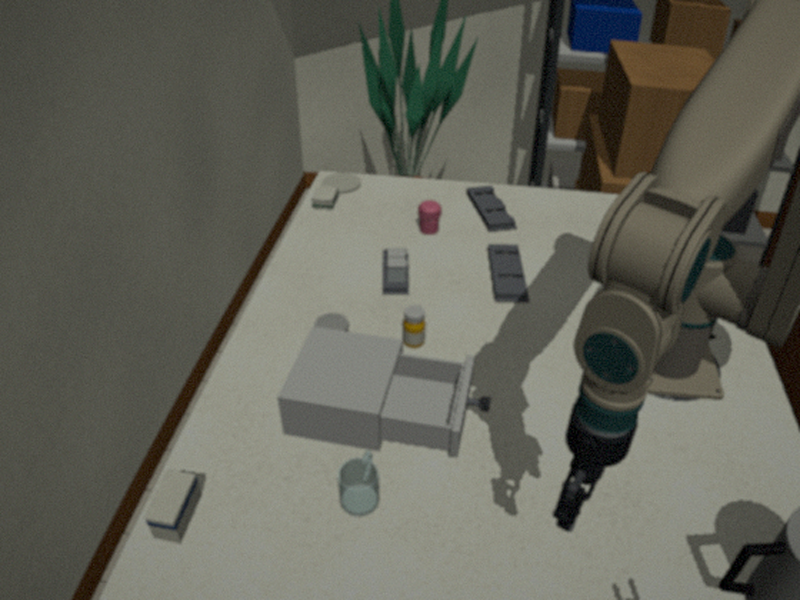

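Scene picture: the small rail with two white boxes is at (383,388). Larger empty rails are at (270,343) and (195,472), and loose white boxes at (612,205) and (412,583). The cabinet is at (470,235), the bottle at (409,283), the tin at (477,326), the crusher at (297,450) and the cup at (497,183). The side picture shows the drawer open toward the robot, with its knob at (480,403).

```bash
python3 - <<'E'
from h import *
for n in('scene','side'):
    c=load(n); P=cloud(c); f=c['frame'].astype(int)
    print(n,'table z',np.nanmedian(P[...,2][(abs(P[...,0]-.55)<.2)&(abs(P[...,1])<.3)]))
    m=(P[...,2]>.008)&(P[...,2]<.2)&(P[...,0]>.3)&(P[...,0]<1.1)&(abs(P[...,1])<.8)
    k,l,st,ce=cv2.connectedComponentsWithStats(m.astype(np.uint8))
    for i in range(1,k):
        if st[i,4]<60: continue
        q=P[l==i]; r=cv2.minAreaRect(q[:,:2].astype(np.float32))
        print(i,st[i,4],'px',ce[i].round(),'c',np.round(r[0],3),'size',np.round(r[1],3),'ang',round(r[2],1),'z95',np.percentile(q[:,2],[5,50,98]).round(3),f[l==i].mean(0).round())
c=load('scene'); cr=c['frame'][225:310,230:310,::-1]
s=load('side'); cr2=s['frame'][160:220,250:306,::-1]
a=cv2.resize(cr,(400,425),interpolation=cv2.INTER_CUBIC); b=cv2.resize(cr2,(396,425),interpolation=cv2.INTER_CUBIC)
cv2.imwrite('pics/crop1.png',np.hstack([a,b]))
E
```

```text
scene table z 5.076979490148403e-07
1 5557 px [328. 160.] c [0.566 0.294] size [0.352 0.372] ang 85.8 z95 [0.019 0.079 0.102] [102. 105. 103.]
2 386 px [427. 145.] c [0.879 0.516] size [0.105 0.052] ang 87.8 z95 [0.014 0.056 0.061] [107. 110. 103.]
3 309 px [286. 198.] c [0.549 0.009] size [0.046 0.047] ang 48.7 z95 [0.015 0.06  0.087] [87. 85. 75.]
4 1012 px [189. 240.] c [ 0.353 -0.269] size [0.082 0.215] ang 6.0 z95 [0.011 0.022 0.026] [59. 62. 65.]
6 362 px [333. 228.] c [0.73  0.003] size [0.069 0.073] ang 28.9 z95 [0.016 0.021 0.025] [119. 122. 119.]
19 1050 px [268. 270.] c [ 0.626 -0.232] size [0.063 0.168] ang 8.7 z95 [0.013 0.019 0.064] [78. 81. 82.]
32 1577 px [136. 331.] c [ 0.406 -0.581] size [0.081 0.215] ang 20.5 z95 [0.009 0.022 0.027] [60. 63. 66.]
33 526 px [208. 314.] c [ 0.565 -0.449] size [0.063 0.061] ang 65.1 z95 [0.019 0.076 0.082] [107.  62.  73.]
67 531 px [289. 410.] c [ 0.878 -0.546] size [0.067 0.059] ang 89.5 z95 [0.031 0.034 0.037] [141. 143. 133.]
side table z 0.004109082513486628
15 238 px [227. 137.] c [ 0.874 -0.574] size [0.146 0.064] ang 87.3 z95 [0.011 0.03  0.036] [118. 120. 108.]
19 453 px [342. 145.] c [ 0.404 -0.576] size [0.084 0.223] ang 19.8 z95 [0.01  0.02  0.025] [65. 67. 67.]
23 293 px [300. 151.] c [ 0.562 -0.438] size [0.06  0.058] ang 35.9 z95 [0.013 0.058 0.079] [108.  65.  73.]
28 612 px [354. 190.] c [ 0.351 -0.265] size [0.078 0.223] ang 6.6 z95 [0.01  0.02  0.026] [66. 68. 69.]
29 508 px [276. 189.] c [ 0.621 -0.228] size [0.061 0.171] ang 9.5 z95 [0.012 0.031 0.065] [95. 98. 95.]
39 9693 px [263. 271.] c [0.571 0.151] size [0.353 0.396] ang 87.8 z95 [0.019 0.076 0.102] [114. 115. 109.]
40 1008 px [251. 338.] c [0.586 0.425] size [0.068 0.093] ang 21.5 z95 [0.013 0.048 0.075] [101. 111. 104.]
41 1284 px [121. 353.] c [0.877 0.521] size [0.104 0.054] ang 89.7 z95 [0.014 0.057 0.061] [106. 107.  97.]
```

View pics/crop1.png

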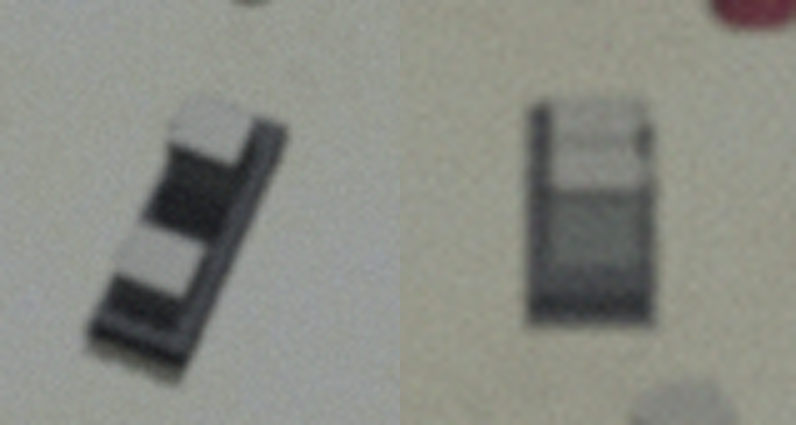

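The crop shows two lidded boxes in the small rail (63x168 mm measured, 64x172 given; the decoys measure 82x215). The upper one in the scene view (crop 210,130) hides the other in the side view, so it should be the tall one. Next I check heights and measure the drawer.

```bash
python3 - <<'E'
from h import *
for n in('scene','side'):
    c=load(n); P=cloud(c); z=P[...,2]
    reg=(abs(P[...,0]-.625)<.08)&(abs(P[...,1]+.23)<.11)
    for lo,hi,t in((.056,.072,'tall'),(.034,.046,'short'),(.014,.023,'railtop')):
        m=reg&(z>lo)&(z<hi); q=P[m]; 
        if len(q)<5: continue
        r=cv2.minAreaRect(q[:,:2].astype(np.float32)); v,u=np.where(m)
        print(n,t,len(q),'px',u.mean().round(),v.mean().round(),'mean',q.mean(0).round(4),'rect',np.round(r[0],4),np.round(r[1],4),round(r[2],1))
    reg=(P[...,0]>.35)&(P[...,0]<.85)&(P[...,1]>.05)&(P[...,1]<.4)
    for lo,hi,t in((.094,.107,'cabtop'),(.083,.0935,'front'),(.070,.0825,'sides'),(.017,.027,'floor')):
        m=reg&(z>lo)&(z<hi); k,l,st,ce=cv2.connectedComponentsWithStats(m.astype(np.uint8))
        for i in range(1,k):
            if st[i,4]<40: continue
            q=P[l==i]; r=cv2.minAreaRect(q[:,:2].astype(np.float32))
            print(n,t,st[i,4],ce[i].round(),'rect',np.round(r[0],4),np.round(r[1],4),round(r[2],1),'min',q.min(0).round(3),'max',q.max(0).round(3))
E
```

```text
scene tall 172 px 272.0 251.0 mean [ 0.6165 -0.194   0.062 ] rect [ 0.6148 -0.1929] [0.0479 0.0374] 10.1
scene short 213 px 263.0 274.0 mean [ 0.6282 -0.2623  0.0384] rect [ 0.6217 -0.2336] [0.048  0.1179] 7.7
scene railtop 479 px 268.0 274.0 mean [ 0.6352 -0.2467  0.0172] rect [ 0.6273 -0.232 ] [0.06   0.1673] 9.0
scene cabtop 2368 [343. 162.] rect [0.6518 0.2162] [0.2057 0.1879] 85.9 min [0.556 0.109 0.094] max [0.751 0.321 0.106]
scene front 157 [288. 136.] rect [0.4285 0.2303] [0.1949 0.017 ] 86.4 min [0.415 0.133 0.083] max [0.442 0.327 0.092]
scene front 125 [333. 182.] rect [0.6633 0.1208] [0.1959 0.0725] 19.5 min [0.559 0.107 0.083] max [0.744 0.188 0.093]
scene sides 279 [296. 145.] rect [0.4931 0.2209] [0.1958 0.131 ] 82.6 min [0.416 0.131 0.07 ] max [0.555 0.326 0.082]
scene sides 136 [331. 184.] rect [0.6551 0.117 ] [0.1906 0.0564] 12.8 min [0.556 0.107 0.07 ] max [0.742 0.166 0.082]
scene floor 523 [304. 151.] rect [0.4871 0.2501] [0.1201 0.0924] 86.2 min [0.438 0.192 0.017] max [0.534 0.313 0.026]
scene floor 40 [284. 167.] rect [0.4639 0.1438] [0.096  0.0151] 5.3 min [
[... 472 characters left out ...]
ide cabtop 3782 [240. 259.] rect [0.6517 0.2175] [0.2074 0.1877] 86.0 min [0.554 0.111 0.094] max [0.751 0.324 0.105]
side front 308 [323. 275.] rect [0.427  0.2349] [0.194 0.015] 86.5 min [0.414 0.138 0.083] max [0.44  0.332 0.091]
side front 202 [230. 287.] rect [0.6582 0.3165] [0.0145 0.1864] 88.6 min [0.565 0.307 0.083] max [0.751 0.326 0.093]
side sides 660 [275. 281.] rect [0.5909 0.2283] [0.1961 0.3125] 86.8 min [0.431 0.132 0.07 ] max [0.752 0.327 0.082]
side floor 1380 [294. 279.] rect [0.508  0.2006] [0.1155 0.1304] 85.4 min [0.441 0.139 0.017] max [0.575 0.263 0.027]
side floor 293 [256. 306.] rect [0.5969 0.3161] [0.3111 0.0175] 0.5 min [0.441 0.307 0.017] max [0.753 0.325 0.027]
```

Heights confirm it: the tall box is the +y one, with its top at z=0.062-0.064 around (0.613,-0.192), and the short one's top is at 0.039. Rail yaw is about +9°, cabinet yaw about -4°. Setting off to a point above the tall box.

{"op": "apply_moves", "data": {"plan": [{"delta_rot": [0,0,-1.14],"travel": [-38,-32,0],"gripper": -1},{"delta_rot": [0,0,-2.28],"travel": [-76,-64,0],"gripper": -1},{"delta_rot": [0,0,-3.42],"travel": [-114,-96,0],"gripper": -1},{"delta_rot": [0,0,-4.56],"travel": [-152,-128,0],"gripper": -1},{"delta_rot": [0,0,-5.72],"travel": [-190,-160,0],"gripper": -1}], "squeeze": 50}}

```text
time: 0.6
tool_pos: [0.3704, 0.3376, 0.4043]
ee_rot: [-0.0, -0.082, 0.997, -0.0]
ft_force: [0.5, -0.2, -0.5]
finger_gap: 0.0854
```

```bash
cat >> h.py <<'E'
def go(pos,heading,m=None):
    """travel (mm, tool axes) and rotvec (units) from measured pose to TCP pos, tool down, tool y at heading deg"""
    T=T_tool(); h=np.radians(heading); y=np.array([np.cos(h),np.sin(h),0]); z=np.array([0,0,-1.])
    G=np.stack([np.cross(y,z),y,z],1)
    t=T[:3,:3].T@(np.array(pos)-T[:3,3])*1000; r=R.from_matrix(T[:3,:3].T@G).as_rotvec()/np.radians(6)
    print('at',T[:3,3].round(4),'gap',round(sense()['finger_gap'],4),'F',sense()['ft_force'].round(1),'t',sense()['time'],'travel',t.round(1),'rot',r.round(2))
E
python3 -c "
from h import *
go([.6135,-.192,.38],99)"
```

```text
at [0.3704 0.3376 0.4043] gap 0.0854 F [ 0.5 -0.2 -0.5] t 0.6 travel [-153.5 -562.2   24.4] rot [-0.   -0.    0.06]
```

{"op": "apply_moves", "data": {"plan": [{"delta_rot": [0,0,0],"travel": [-13,-47,0],"gripper": -1},{"delta_rot": [0,0,0],"travel": [-26,-94,0],"gripper": -1},{"delta_rot": [0,0,0],"travel": [-39,-141,0],"gripper": -1},{"delta_rot": [0,0,0],"travel": [-52,-188,0],"gripper": -1},{"delta_rot": [0,0,0],"travel": [-64,-235,0],"gripper": -1}]}}

```text
time: 1.1
tool_pos: [0.4707, 0.1156, 0.4045]
ee_rot: [-0.0, -0.079, 0.997, 0.0]
ft_force: [0.8, -0.7, 0.2]
finger_gap: 0.0854
```

{"op": "apply_moves", "data": {"plan": [{"delta_rot": [0,0,0],"travel": [-13,-47,0],"gripper": -1},{"delta_rot": [0,0,0],"travel": [-26,-94,0],"gripper": -1},{"delta_rot": [0,0,0],"travel": [-39,-141,0],"gripper": -1},{"delta_rot": [0,0,0],"travel": [-52,-188,0],"gripper": -1},{"delta_rot": [0,0,0],"travel": [-64,-235,0],"gripper": -1}]}}

```text
time: 1.6
tool_pos: [0.571, -0.1065, 0.4042]
ee_rot: [-0.0, -0.079, 0.997, 0.0]
ft_force: [0.6, -0.6, -0.1]
finger_gap: 0.0856
```

{"op": "apply_moves", "data": {"plan": [{"delta_rot": [0,0,0],"travel": [-13,-46,10],"gripper": -0.4},{"delta_rot": [0,0,0],"travel": [-25,-90,20],"gripper": -0.4},{"delta_rot": [0,0,0],"travel": [-25,-90,24],"gripper": -0.4},{"delta_rot": [0,0,0],"travel": [-25,-90,24],"gripper": -0.4},{"delta_rot": [0,0,0],"travel": [-25,-90,24],"gripper": -0.4}]}}

```text
time: 2.1
tool_pos: [0.609, -0.1886, 0.3803]
ee_rot: [-0.001, -0.079, 0.997, 0.001]
ft_force: [0.6, 0.2, 0.3]
finger_gap: 0.0598
```

```bash
python3 - <<'E'
from h import *
c=shot('wrist'); cv2.imwrite('pics/w1.png',c['frame'][:,:,::-1]); go([.6135,-.192,.38],99)
P=cloud(c); z=P[...,2]; print(c['T_tool_cam'].round(3))
reg=(abs(P[...,0]-.625)<.09)&(abs(P[...,1]+.23)<.12)
for lo,hi,t in((.056,.072,'tall'),(.034,.046,'short'),(.012,.023,'railtop')):
    m=reg&(z>lo)&(z<hi); m=cv2.morphologyEx(m.astype(np.uint8),cv2.MORPH_OPEN,np.ones((3,3)))>0; q=P[m]
    if len(q)<20: continue
    r=cv2.minAreaRect(q[:,:2].astype(np.float32)); v,u=np.where(m)
    print(t,len(q),'px',u.mean().round(),v.mean().round(),'mean',q.mean(0).round(4),'rect',np.round(r[0],4),np.round(r[1],4),round(r[2],1))
E
```

```text
at [ 0.6091 -0.1882  0.3808] gap 0.0601 F [-0.4 -0.5 -0.4] t 2.15 travel [-3.7 -4.4  0.8] rot [ 0.01 -0.    0.02]
[[-0.    -0.961 -0.277  0.072]
 [ 1.    -0.    -0.     0.   ]
 [ 0.    -0.277  0.961  0.032]
 [ 0.     0.     0.     1.   ]]
tall 1732 px 277.0 197.0 mean [ 0.6134 -0.1906  0.063 ] rect [ 0.6134 -0.1908] [0.0472 0.0354] 9.6
short 1511 px 200.0 191.0 mean [ 0.6258 -0.2694  0.0389] rect [ 0.6255 -0.2701] [0.047  0.0368] 9.0
railtop 4074 px 242.0 191.0 mean [ 0.6253 -0.2284  0.0176] rect [ 0.6252 -0.2295] [0.0603 0.1658] 8.9
```

View pics/w1.png

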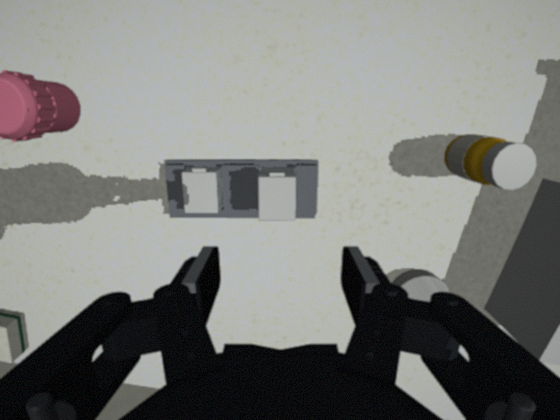

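The picture shows the tall box's lid at (277,197) and the short one's at (200,190), with both thumb lips at the image top (the -x, robot side). So the rail opens towards the robot as expected. The tall box is at (0.615,-0.191), yaw 9.2°. Descending to grasp at z=0.046.

{"op": "apply_moves", "data": {"plan": [{"delta_rot": [0,0,0],"travel": [-5,-4,40],"gripper": -0.4},{"delta_rot": [0,0,0],"travel": [-5,-4,80],"gripper": -0.4},{"delta_rot": [0,0,0],"travel": [-5,-4,110],"gripper": -0.4},{"delta_rot": [0,0,0],"travel": [-5,-4,120],"gripper": -0.4},{"delta_rot": [0,0,0],"travel": [-5,-4,120],"gripper": -0.4}]}}

```text
time: 2.65
tool_pos: [0.6143, -0.1912, 0.2597]
ee_rot: [-0.001, -0.08, 0.997, 0.001]
ft_force: [-0.8, 0.7, 0.7]
finger_gap: 0.0597
```

```bash
python3 - <<'E'
from h import *
c=shot('wrist'); cv2.imwrite('pics/w2.png',c['frame'][:,:,::-1]); go([.615,-.191,.201],99.2)
E
```

```text
at [ 0.6152 -0.1918  0.2615] gap 0.0596 F [ 0.3 -0.9  0.5] t 2.7 travel [ 0.1  0.8 60.5] rot [-0.    0.   -0.01]
```

View pics/w2.png

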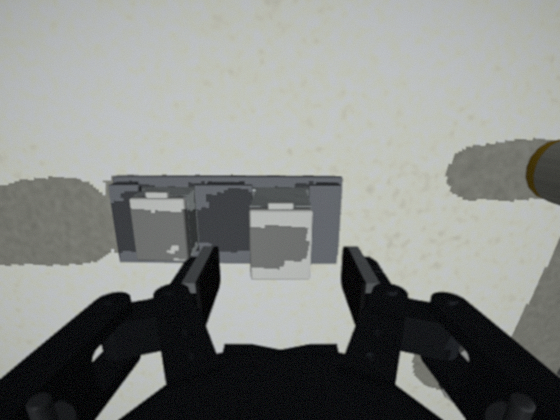

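The lid spans u=249-312, centred between the fingers (218-343). Descending and closing.

{"op": "apply_moves", "data": {"plan": [{"delta_rot": [0,0,0],"travel": [0,0,25],"gripper": -0.4},{"delta_rot": [0,0,0],"travel": [0,0,45],"gripper": -0.4},{"delta_rot": [0,0,0],"travel": [0,0,57],"gripper": -0.4},{"delta_rot": [0,0,0],"travel": [0,0,60],"gripper": -0.4},{"delta_rot": [0,0,0],"travel": [0,0,60],"gripper": -0.4}]}}

```text
time: 3.2
tool_pos: [0.6156, -0.1927, 0.2017]
ee_rot: [0.001, -0.079, 0.997, -0.0]
ft_force: [0.1, -0.0, -0.8]
finger_gap: 0.0599
```

{"op": "apply_moves", "data": {"plan": [{"delta_rot": [0,0,0],"travel": [0,0,0],"gripper": 1},{"delta_rot": [0,0,0],"travel": [0,0,0],"gripper": 1},{"delta_rot": [0,0,0],"travel": [0,0,0],"gripper": 1},{"delta_rot": [0,0,0],"travel": [0,0,0],"gripper": 1},{"delta_rot": [0,0,0],"travel": [0,0,0],"gripper": 1}], "squeeze": 60}}

```text
time: 3.7
tool_pos: [0.6158, -0.1923, 0.2024]
ee_rot: [0.001, -0.079, 0.997, 0.0]
ft_force: [-1.3, 3.2, 5.5]
finger_gap: 0.0354
```

```bash
python3 -c "
from h import *
go([.615,-.191,.201],99.2)"
```

```text
at [ 0.6158 -0.1923  0.2024] gap 0.0354 F [-1.3  3.2  5.5] t 3.7 travel [0.6 1.4 1.4] rot [ 0.    0.02 -0.02]
```

{"op": "apply_moves", "data": {"plan": [{"delta_rot": [0,0,0],"travel": [2,1,0],"gripper": 1},{"delta_rot": [0,0,0],"travel": [5,1,0],"gripper": 1},{"delta_rot": [0,0,0],"travel": [9,1,0],"gripper": 1},{"delta_rot": [0,0,0],"travel": [14,1,0],"gripper": 1},{"delta_rot": [0,0,0],"travel": [20,1,0],"gripper": 1}]}}

```text
time: 4.2
tool_pos: [0.5975, -0.1949, 0.2024]
ee_rot: [0.004, -0.08, 0.997, -0.0]
ft_force: [3.7, 2.5, 4.1]
finger_gap: 0.0351
```

```bash
python3 -c "
from h import *
go([.615,-.191,.201],99.2)
c=shot('wrist'); cv2.imwrite('pics/w3.png',c['frame'][:,:,::-1])"
```

```text
at [ 0.5975 -0.1949  0.2024] gap 0.0351 F [3.7 2.5 4.1] t 4.2 travel [-17.9   1.1   1.5] rot [-0.01  0.07 -0.01]
```

View pics/w3.png

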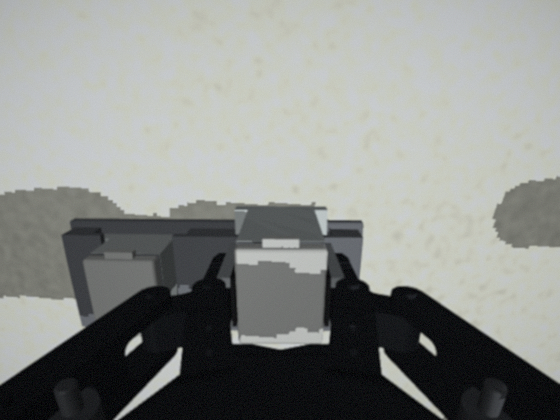

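The tall box (235-328, 207-340) is coming out, its foot now past the rail's front edge at v≈222. The short box stays in place. Continuing the pull.

{"op": "apply_moves", "data": {"plan": [{"delta_rot": [0,0,0],"travel": [8,0.5,0],"gripper": 1},{"delta_rot": [0,0,0],"travel": [17,0.5,0],"gripper": 1},{"delta_rot": [0,0,0],"travel": [26,0.5,0],"gripper": 1},{"delta_rot": [0,0,0],"travel": [35,0.5,0],"gripper": 1},{"delta_rot": [0,0,0],"travel": [43,0.5,0],"gripper": 1}]}}

```text
time: 4.75
tool_pos: [0.5514, -0.2012, 0.2003]
ee_rot: [-0.001, -0.079, 0.997, -0.0]
ft_force: [-0.1, -0.1, -0.3]
finger_gap: 0.0354
```

{"op": "apply_moves", "data": {"plan": [{"delta_rot": [0,0,0],"travel": [6,0,0],"gripper": 1},{"delta_rot": [0,0,0],"travel": [8,0,0],"gripper": 1},{"delta_rot": [0,0,0],"travel": [8,0,-5],"gripper": 1},{"delta_rot": [0,0,0],"travel": [8,0,-15],"gripper": 1},{"delta_rot": [0,0,0],"travel": [8,0,-25],"gripper": 1}]}}

```text
time: 5.25
tool_pos: [0.5452, -0.2024, 0.2266]
ee_rot: [0.0, -0.079, 0.997, -0.0]
ft_force: [-0.3, -0.5, 0.5]
finger_gap: 0.035
```

```bash
python3 -c "
from h import *
go([.4987,.2275,.34],86)
c=shot('wrist'); cv2.imwrite('pics/w4.png',c['frame'][:,:,::-1])"
```

```text
at [ 0.5452 -0.2024  0.2266] gap 0.035 F [-0.3 -0.5  0.5] t 5.25 travel [ -21.9  431.8 -113.5] rot [-0.    0.    2.18]
```

View pics/w4.png

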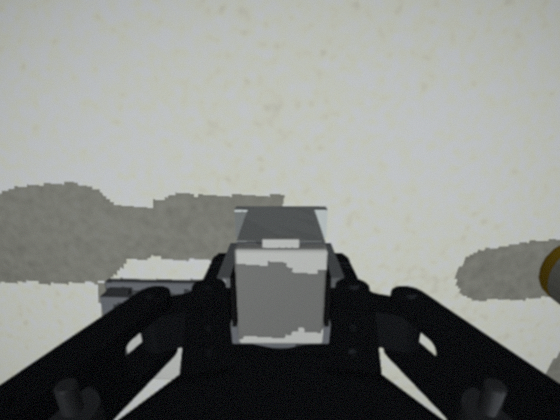

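The tall box is held and clear of the rail (rail edge at lower left, v≈282). Lifting, then crossing over to the drawer.

{"op": "apply_moves", "data": {"plan": [{"delta_rot": [0,0,0],"travel": [0,0,-40],"gripper": 1},{"delta_rot": [0,0,0],"travel": [0,5,-80],"gripper": 1},{"delta_rot": [0,0,0],"travel": [0,25,-113],"gripper": 1},{"delta_rot": [0,0,0],"travel": [-2,60,-118],"gripper": 1},{"delta_rot": [0,0,0],"travel": [-4,100,-118],"gripper": 1}]}}

```text
time: 5.8
tool_pos: [0.5343, -0.1029, 0.3473]
ee_rot: [0.003, -0.078, 0.997, -0.001]
ft_force: [-0.4, 0.3, -1.8]
finger_gap: 0.0354
```

{"op": "apply_moves", "data": {"plan": [{"delta_rot": [0,0,0.4],"travel": [-3,40,0],"gripper": 1},{"delta_rot": [0,0,0.8],"travel": [-6,80,0],"gripper": 1},{"delta_rot": [0,0,1.2],"travel": [-9,120,0],"gripper": 1},{"delta_rot": [0,0,1.7],"travel": [-12,160,0],"gripper": 1},{"delta_rot": [0,0,2.2],"travel": [-14,200,0],"gripper": 1}]}}

```text
time: 6.3
tool_pos: [0.5153, 0.0986, 0.3448]
ee_rot: [0.001, 0.037, 0.999, 0.0]
ft_force: [0.6, -0.4, -0.7]
finger_gap: 0.0353
```

```bash
python3 -c "
from h import *
go([.4987,.2275,.34],86)"
```

```text
at [0.5153 0.0986 0.3448] gap 0.0353 F [ 0.6 -0.4 -0.7] t 6.3 travel [ 26.1 127.4   4.8] rot [ 0.    0.02 -0.04]
```

{"op": "apply_moves", "data": {"plan": [{"delta_rot": [0,0,0],"travel": [8,40,0],"gripper": 1},{"delta_rot": [0,0,0],"travel": [16,80,0],"gripper": 1},{"delta_rot": [0,0,0],"travel": [23,115,0],"gripper": 1},{"delta_rot": [0,0,0],"travel": [26,127,2],"gripper": 1},{"delta_rot": [0,0,0],"travel": [26,127,5],"gripper": 1}]}}

```text
time: 6.8
tool_pos: [0.4984, 0.2269, 0.3393]
ee_rot: [0.001, 0.035, 0.999, 0.0]
ft_force: [0.2, -0.4, -0.3]
finger_gap: 0.0352
```

```bash
python3 - <<'E'
from h import *
go([.4987,.2275,.34],86)
out=[]
c=shot('wrist'); out.append(c['frame'])
P=cloud(c); z=P[...,2]
for lo,hi,t in((.094,.107,'cabtop'),(.084,.0925,'front'),(.016,.028,'floor')):
    m=(z>lo)&(z<hi)&(abs(P[...,0]-.5)<.25)&(abs(P[...,1]-.22)<.12); m=cv2.morphologyEx(m.astype(np.uint8),cv2.MORPH_OPEN,np.ones((3,3)))
    k,l,st,ce=cv2.connectedComponentsWithStats(m)
    for i in range(1,k):
        if st[i,4]<150: continue
        q=P[l==i]; r=cv2.minAreaRect(q[:,:2].astype(np.float32))
        print(t,st[i,4],ce[i].round(),'rect',np.round(r[0],4),np.round(r[1],4),round(r[2],1),'min',q.min(0).round(3),'max',q.max(0).round(3))
c=shot('side'); out.append(c['frame'])
a=cv2.resize(out[0],(448,336),interpolation=cv2.INTER_AREA); b=cv2.resize(out[1][190:340,180:380],(448,336))
cv2.imwrite('pics/w5.png',np.vstack([a,b])[:600,:,::-1] if False else np.hstack([cv2.resize(a,(400,300)),cv2.resize(b,(400,300))])[:,:,::-1])
E
```

```text
at [0.4984 0.2269 0.3393] gap 0.0352 F [ 0.2 -0.4 -0.3] t 6.8 travel [-0.2  0.6 -0.7] rot [0.   0.01 0.01]
cabtop 299 [174. 365.] rect [0.6227 0.1267] [0.0114 0.0375] 74.2 min [0.606 0.119 0.098] max [0.64  0.137 0.101]
cabtop 362 [388. 367.] rect [0.6385 0.3081] [0.04   0.0133] 32.8 min [0.618 0.301 0.098] max [0.657 0.319 0.101]
front 5935 [282. 115.] rect [0.4276 0.2327] [0.1932 0.0151] 86.2 min [0.414 0.136 0.084] max [0.44  0.329 0.089]
floor 15901 [282. 183.] rect [0.5166 0.2266] [0.1595 0.145 ] 86.0 min [0.439 0.143 0.018] max [0.594 0.31  0.028]
```

View pics/w5.png

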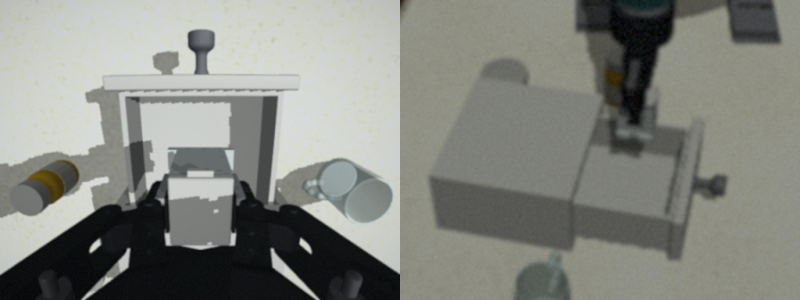

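Left half (wrist): the drawer is empty and the box hangs centred between the walls, behind the front panel and knob (200,45). Right half (side): the box is above the uncovered part. The floor runs from x≈0.444 to the carcass edge at 0.559, so x=0.499 has about 35 mm of margin. Lowering.

{"op": "apply_moves", "data": {"plan": [{"delta_rot": [0,0,0],"travel": [0,0,30],"gripper": 1},{"delta_rot": [0,0,0],"travel": [0,0,60],"gripper": 1},{"delta_rot": [0,0,0],"travel": [0,0,85],"gripper": 1},{"delta_rot": [0,0,0],"travel": [0,0,102],"gripper": 1},{"delta_rot": [0,0,0],"travel": [0,0,110],"gripper": 1}]}}

```text
time: 7.4
tool_pos: [0.498, 0.2234, 0.2268]
ee_rot: [-0.002, 0.037, 0.999, -0.001]
ft_force: [0.2, 0.8, -1.7]
finger_gap: 0.0354
```

{"op": "apply_moves", "data": {"plan": [{"delta_rot": [0,0,0],"travel": [0,0,2],"gripper": 1},{"delta_rot": [0,0,0],"travel": [0,0,4],"gripper": 1},{"delta_rot": [0,0,0],"travel": [0,0,5],"gripper": 1},{"delta_rot": [0,0,0],"travel": [0,0,6],"gripper": 1},{"delta_rot": [0,0,0],"travel": [0,0,7],"gripper": 1}]}}

```text
time: 7.9
tool_pos: [0.4989, 0.2255, 0.2224]
ee_rot: [0.001, 0.036, 0.999, 0.0]
ft_force: [0.4, 0.1, -0.4]
finger_gap: 0.0351
```

{"op": "apply_moves", "data": {"plan": [{"delta_rot": [0,0,0],"travel": [0,0,0.5],"gripper": 1},{"delta_rot": [0,0,0],"travel": [0,0,1],"gripper": 1},{"delta_rot": [0,0,0],"travel": [0,0,1.5],"gripper": 1},{"delta_rot": [0,0,0],"travel": [0,0,2],"gripper": 1},{"delta_rot": [0,0,0],"travel": [0,0,2],"gripper": 1}]}}

```text
time: 8.4
tool_pos: [0.4985, 0.2253, 0.2196]
ee_rot: [-0.0, 0.036, 0.999, -0.0]
ft_force: [0.2, 0.6, -0.4]
finger_gap: 0.0355
```

{"op": "apply_moves", "data": {"plan": [{"delta_rot": [0,0,0],"travel": [0,0,0.5],"gripper": 1},{"delta_rot": [0,0,0],"travel": [0,0,1],"gripper": 1},{"delta_rot": [0,0,0],"travel": [0,0,1],"gripper": 1},{"delta_rot": [0,0,0],"travel": [0,0,1],"gripper": 1},{"delta_rot": [0,0,0],"travel": [0,0,1],"gripper": 1}]}}

```text
time: 8.9
tool_pos: [0.4985, 0.2253, 0.2187]
ee_rot: [0.0, 0.036, 0.999, 0.0]
ft_force: [-0.2, -0.5, 0.2]
finger_gap: 0.0355
```

{"op": "apply_moves", "data": {"plan": [{"delta_rot": [0,0,0],"travel": [0,0,0.5],"gripper": 1},{"delta_rot": [0,0,0],"travel": [0,0,1],"gripper": 1},{"delta_rot": [0,0,0],"travel": [0,0,1],"gripper": 1},{"delta_rot": [0,0,0],"travel": [0,0,1],"gripper": 1},{"delta_rot": [0,0,0],"travel": [0,0,1],"gripper": 1}]}}

```text
time: 9.4
tool_pos: [0.4988, 0.2254, 0.2183]
ee_rot: [0.001, 0.036, 0.999, -0.0]
ft_force: [-2.0, -0.5, 5.6]
finger_gap: 0.0349
```

```bash
python3 -c "
from h import *
go([.4987,.2275,.2184],86)"
```

```text
at [0.4988 0.2254 0.2183] gap 0.0349 F [-2.  -0.5  5.6] t 9.4 travel [ 0.3  2.1 -0.1] rot [ 0.    0.01 -0.02]
```

Contact at the predicted height (5.6 N). Opening gently and backing straight up.

{"op": "apply_moves", "data": {"plan": [{"delta_rot": [0,0,0],"travel": [0,0,0],"gripper": 0},{"delta_rot": [0,0,0],"travel": [0,0,0],"gripper": -0.2},{"delta_rot": [0,0,0],"travel": [0,0,0],"gripper": -0.4},{"delta_rot": [0,0,0],"travel": [0,0,0],"gripper": -0.4},{"delta_rot": [0,0,0],"travel": [0,0,0],"gripper": -0.4}]}}

```text
time: 9.9
tool_pos: [0.4984, 0.2253, 0.2175]
ee_rot: [-0.0, 0.036, 0.999, -0.0]
ft_force: [0.3, -0.2, -0.2]
finger_gap: 0.0598
```

{"op": "apply_moves", "data": {"plan": [{"delta_rot": [0,0,0],"travel": [0,0,-10],"gripper": -0.4},{"delta_rot": [0,0,0],"travel": [0,0,-30],"gripper": -0.4},{"delta_rot": [0,0,0],"travel": [0,0,-60],"gripper": -0.4},{"delta_rot": [0,0,0],"travel": [0,0,-95],"gripper": -0.4},{"delta_rot": [0,0,0],"travel": [0,0,-130],"gripper": -0.4}]}}

```text
time: 10.4
tool_pos: [0.4982, 0.2252, 0.3495]
ee_rot: [-0.0, 0.036, 0.999, 0.0]
ft_force: [0.9, -0.3, -0.4]
finger_gap: 0.0598
```

{"op": "apply_moves", "data": {"plan": [{"delta_rot": [0,0,0],"travel": [0,0,-30],"gripper": -0.4},{"delta_rot": [0,0,0],"travel": [0,0,-50],"gripper": -0.4},{"delta_rot": [0,0,0],"travel": [0,0,-50],"gripper": -0.4},{"delta_rot": [0,0,0],"travel": [0,0,-50],"gripper": -0.4},{"delta_rot": [0,0,0],"travel": [0,0,-50],"gripper": -0.4}]}}

```text
time: 10.9
tool_pos: [0.4979, 0.2252, 0.3964]
ee_rot: [-0.001, 0.036, 0.999, -0.0]
ft_force: [-0.3, 0.5, -0.3]
finger_gap: 0.0595
```

```bash
python3 - <<'E'
from h import *
go([.4987,.2275,.40],86)
w=shot('wrist')
P=cloud(w); z=P[...,2]
m=(z>.07)&(z<.087)&(abs(P[...,0]-.499)<.045)&(abs(P[...,1]-.226)<.05); q=P[m]; r=cv2.minAreaRect(q[:,:2].astype(np.float32)); print('tall lid',len(q),q.mean(0).round(4),np.percentile(q[:,2],[5,95]).round(4),r)
s=shot('scene'); P=cloud(s); z=P[...,2]
for lo,hi,cx,cy,t in((.034,.046,.626,-.268,'short'),(.07,.1,.549,.009,'bottle'),(.018,.03,.73,.003,'tin'),(.065,.09,.565,-.449,'crusher'),(.012,.023,.625,-.23,'rail')):
    d=.1 if t=='rail' else .045
    m=(z>lo)&(z<hi)&(abs(P[...,0]-cx)<d)&(abs(P[...,1]-cy)<d); print(t,m.sum(),P[m].mean(0).round(4))
b=s['frame']
cv2.imwrite('pics/end.png',np.hstack([cv2.resize(w['frame'],(400,300)),cv2.resize(b,(400,300))])[:,:,::-1])
E
```

```text
at [0.4979 0.2252 0.3964] gap 0.0595 F [-0.3  0.5 -0.3] t 10.9 travel [-0.6  2.4 -3.6] rot [-0.01 -0.02 -0.02]
tall lid 1766 [0.4966 0.2258 0.0789] [0.0773 0.0803] ((0.4966113865375519, 0.22605182230472565), (0.035671889781951904, 0.04740901291370392), 85.4651870727539)
short 174 [ 0.6288 -0.2729  0.0381]
bottle 138 [0.5488 0.0089 0.0814]
tin 324 [0.7295 0.0035 0.0214]
crusher 411 [ 0.568  -0.4509  0.077 ]
rail 600 [ 0.6317 -0.2368  0.0168]
```

View pics/end.png

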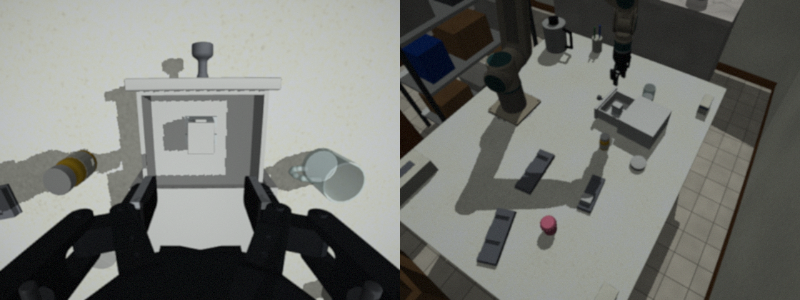

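The box stands upright in the drawer: lid at (200,137) in the left half, z=0.079 against 0.080 expected. The short box is still in its slot. Its apparent 3 mm shift equals the scene-versus-wrist camera bias I saw on the tall box earlier, and the bystanders are unchanged. Handing in.

```bash
python3 -c "
from h import *
print(job_done())"
```

```text
the job is handed in; nothing more can be done
None
```

I gripped the tall dose box across its 36 mm sides and pulled it about 64 mm straight out of the rail's front. I carried it over the bottle, lowered it onto the drawer floor until I felt 5.6 N of contact, then opened the gripper and backed up. The job took about 11 s of the 45 s allowed.

**Tall box:** the last wrist picture shows it upright near the middle of the uncovered floor, at about (0.497, 0.226). Its lid is level at z = 0.079 m, against 0.080 m expected. The gripper is clear of everything.

**Other things:** the short box is still clipped in, and the bottle, tin and crusher measured within about 3 mm of where they started. I judged the cup only by eye, and it looked unmoved.

**One disagreement:** the scene camera put the short box about 3 to 4 mm from the earlier wrist reading. The tall box had shown the same gap between the two cameras before I moved it, so I took it as calibration error.

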